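# Find the tight spot of a plating turntable

## Robot

A 6-joint arm with a two-finger parallel gripper is mounted at the origin on a cart in front of the work surface, level with it; the furniture and walls round the work are solid. World frame = base frame: x ahead of the robot, y to its left, z up, the work surface at z = 0. Lengths are in m, angles in degrees, forces in N, time in s.
With the tool pointing down it reaches from about 0.375 to 0.75 m from the base axis. Payload 9 kg.
Tool frame: the origin (TCP) lies at the very end of the fingers, on their centre line; the grasp point (between the pads) lies ctrl.tcp_to_grasp behind it (ctrl.tcp_to_grasp is the distance from the TCP to the grasp point, in m); z points along the fingers, y is the direction in which the jaws open and shut (so a half turn about z gives the same grasp; the last joint's range is limited). The gripper opens to 85 mm and grips with 20 to 120 N. Pads are 22 mm wide; open, the fingers measure 114 mm over their backs; the gripper's body (76 mm by 85 mm) begins 54 mm behind the grasp point. The pads swing forward as they close: fully open they stand 13 mm farther back than shut.
Start: joints at [-88.276, 5.964, 5.575, 89.605, 0, 77.527], TCP at [0.147, -0.582, 0.231] pointing down, gripper open.
Joint ranges: [-171.21, 171.21], [-48.23, 106.86], [-62.78, 66.21], [-105.2, 120.99], [-86.42, 89.51], [-180, 180]. Speed limits (degrees/s): [127.2, 127.2, 147.25, 180, 180, 180].

## Interface

Orientations are given as a 3x3 rotation matrix whose columns are the frame's x, y, z axes.
In Python, from workcell import ctrl, vision gives the robot as it stands.
- The arm moves only by the tool servo_tool, never from a script. Its argument "plan" is text: rows parted by semicolons, each of 7 numbers parted by spaces: the turn, a rotation vector about the tool's x, y, z in rad, then the shift along the tool's x, y, z in m, then the opening, from -1 (shut) to 1 (fully open). In form: wx wy wz dx dy dz gripper; .... A call has 1 to 8 rows; each row is the pose to reach, as a shift and turn from the pose measured when the call began, along the tool's axes at that moment; what a row does not reach only later rows make up. A row lasts 1/12 s, in which the tool goes at most 41.7 mm and 7.16 degrees, less where a joint would pass 70% of its speed; a pose out of reach is approached as far as the arm can. A call with a gripper value outside its range is refused whole. The fingers move at their own pace and stop on an object; "force" is the grip in N (left out, the last holds). Time passes only in rows, so rows that repeat a pose let the fingers close. It gives the time, the measured TCP pose, the force and the opening at its end, in the units of the state.
- ctrl.get_state(): the state, without advancing time (a new reading comes with each control period).
- vision.read_camera(name): name is "scene" or "top"; returns a dict with "color" (480x640x3 uint8, blue, green, red), "K" (3x3 intrinsics, pixels), "world_to_cam" (4x4, takes a point from world to camera coordinates). Camera axes: x right, y down, z forward; pixel columns grow to the right and rows downward; lengths in m; the calibration is good to about 2 mm. A picture is of the moment at which its call begins. There is no depth.
- ctrl.job_done(): hands the job in, once; it reports no verdict.
The state is a dict: "t": time; "qpos": joint angles; "qd": joint speeds; "effort": joint torques, N m; "tool_pos": TCP position; "eef_rot": TCP orientation; "wrist_force": force on the tool from outside, world axes, zero at the start; "wrist_torque": the same for the moment, N m; "width": finger opening in m.
Only numpy, scipy, OpenCV 4.12 (cv2) and the standard library are available. Lean on these libraries where they do the work, as an engineer would, in place of code of your own. Each camera call takes 0.05 s, during which the arm holds its last target.

## Task

The hand-turned plating turntable drags at one place in its turn. Push its disc round slowly by the blue peg, without flicking it, feel for the place where it suddenly goes stiff, and leave it stopped there, rubbing, so that it can be shimmed; let go of it and leave the other things where they are.

Things in the scene. Friction and masses are not known exactly. Their poses are not given: they have to be found in the camera images.
- turntable: Plating turntable, screwed to the worktop: round grey foot, 168 mm across, 43 mm high. Origin on the turning axis (vertical) at the worktop. It does not move.
- disc: Round pale metal disc of the turntable, 160 mm across, 10 mm thick, its upper face 55 mm above the worktop, with a low hub cap (32 mm across, 3 mm high) and a blue push peg. Origin on the turning axis, 45 mm above the worktop; its x axis points from the axis to the peg. Somewhere on its underside, out of sight, is a high spot that rubs on the shoe at one place in the turn.
- peg (a point): The blue push peg: upright, 14 mm across, its blue sleeve turning freely on a steel pin (22 mm steel collar at its lowest 3 mm), standing on the disc 55 mm from the turning axis, from 55 to 95 mm above the worktop. The point is on the peg's centre line, 77 mm above the worktop. It can be pushed from either side.
- rotor (a joint): Turn of the disc (rad), positive anticlockwise from above; no stops over several turns; it stays where it is left. Pushed at the peg it needs about 1 N, in the tight stretch about 9 N (up to 16 N on the way in). That stretch is some 20 degrees long (20 mm of peg travel), the drag climbing in its first third and dropping off quickly at its end. One per turn, at least 35 degrees from the start either way, elsewhere each time.
- shoe: Small sprung shoe inside the foot under the disc, out of sight, 45 mm from the turning axis, on which the disc's high spot rubs with about about 20 N. It touches the disc nowhere else. Origin 40 mm above the worktop. Its place does not tell where on the disc the high spot is.
- bottle_amber: Bystander: amber bottle with a black cap, 58 mm across, 112 mm high; origin under its centre.
- dropper_white: Bystander: small white dropper bottle with a green tip, 31 mm across, 96 mm high; origin under its centre.
- petri_one: Bystander: clear petri dish, 58 mm across, 15 mm high; origin under its centre.
- wash_pink0: Bystander: pink bottle with a white cap, 68 mm across, 150 mm high; origin under its centre.
- driver_red: Bystander: screwdriver with a red handle lying on the worktop, 156 mm long, 19 mm thick; origin under its middle.
- beaker_50: Bystander: clear plastic beaker, 57 mm across, 60 mm high; origin under its centre.
Things that resemble listed ones, but are neither listed nor needed, are in the scene too. There is more than one size of the turntable; the one meant has the size given above.

How it is judged (in metres and radians):
At the end, for the whole second after the job is handed in: The disc stands still (under 0.05 rad/s) within its tight stretch (some 20 degrees long), its high spot pressing on the shoe with more than 3 N (contact force between shoe and disc above 3 N and velocity of joint rotor between -0.05 and 0.05 rad/s); the robot touches nothing.
It fails at once if the disc is flicked: it turns faster than 5 rad/s (velocity of joint rotor above 5 rad/s or velocity of joint rotor below -5 rad/s).
It fails at once if a bystander is moved by more than 30 mm (distance of any of bottle_amber, dropper_white, petri_one, wash_pink0, driver_red, beaker_50 from where it was at the start of the episode above 0.03 m).
It also fails if it takes over 58 s, if anything falls off the work surface, if the arm or the gripper's body presses on something with over 40 N, if the wrist force passes 120 N, or if a joint passes its speed limit or range.

## Working session

There is one attempt and no reset: what is moved stays moved. The work goes in short steps, Python scripts to look and compute and a tool call to move; the robot and the scene stay as the last step left them, time stands still between calls to the robot, and variables do not carry over. Pictures are saved under pics/ and viewed, and the job is handed in when it is done.

Besides the shell and the picture viewer there is one more tool, called as name(argument=value, ...) on one line, values as JSON. servo_tool: Moves the arm, as the interface text tells. Its arguments: {"type":"object","properties":{"plan":{"type":"string"},"force":{"type":"number"}},"required":["plan"]}

```bash
mkdir -p pics; ls
python3 - <<'E'
from workcell import ctrl, vision
import cv2
s=ctrl.get_state();print(s, ctrl.tcp_to_grasp)
for n in("scene","top"):
    r=vision.read_camera(n);cv2.imwrite(f"pics/{n}0.png",r["color"]);print(n,r["K"],r["world_to_cam"])
E
```

```text
pics
{'t': 0.0, 'qpos': array([-8.82763758e+01,  5.99937988e+00,  5.52514278e+00,  8.96038198e+01,
       -9.14412544e-04,  7.75270428e+01]), 'qd': array([ 0.08703569,  0.00580019,  0.05508288,  0.0313064 ,  0.07660765,
       -0.02204264]), 'effort': array([-1.50994452e-03, -5.56928515e+01,  5.03652298e+01,  1.67909323e-02,
       -2.28125026e-05, -1.74218805e-06]), 'tool_pos': array([ 0.14714705, -0.58132489,  0.23049613]), 'eef_rot': array([[ 9.69459990e-01,  2.45249516e-01, -5.69295767e-05],
       [ 2.45249364e-01, -9.69459074e-01,  1.36125378e-03],
       [ 2.78655935e-04, -1.33364301e-03, -9.99999072e-01]]), 'wrist_force': array([-0.08741835, -0.83634879,  0.29281438]), 'wrist_torque': array([ 0.06376256, -0.01135947,  0.00044082]), 'width': 0.085507722921482} 0.0187
scene [[444.69944107   0.         330.12498678]
 [  0.         444.69944107 242.21246222]
 [  0.           0.           1.        ]] [[-0.72276331 -0.69072912  0.02250528  0.46537747]
 [-0.36652557  0.35550982 -0.85980915  0.2902215 ]
 [ 0.58589437 -0.62968726 -0.51011934  0.81959222]
 [ 0.          0.          0.          1.        ]]
top [[459.931628     0.         319.23033595]
 [  0.         459.931628   243.69894918]
 [  0.           0.           1.        ]] [[-0.01949489 -0.99972721 -0.01286318  0.04765531]
 [-0.98236909  0.02154583 -0.18570607  0.61571286]
 [ 0.18593256  0.00901607 -0.98252114  1.1270968 ]
 [ 0.          0.          0.          1.        ]]
```

View pics/scene0.png

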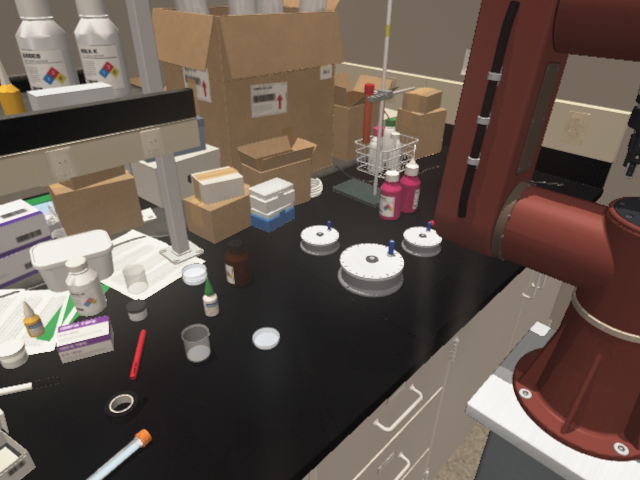

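View pics/top0.png

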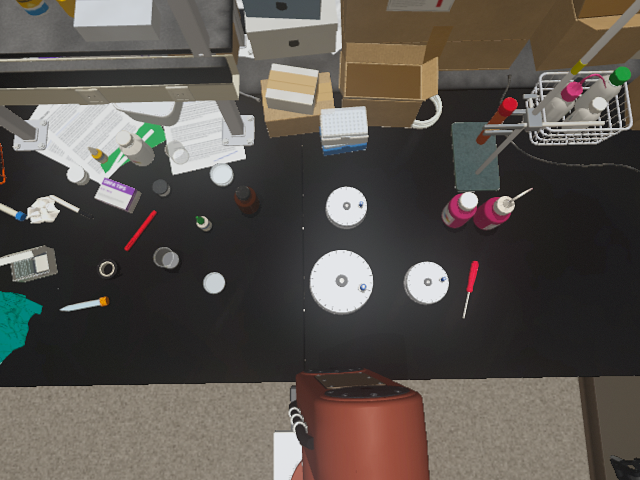

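```bash
cat > h.py <<'E'
from workcell import ctrl, vision
import numpy as np, cv2
def ray(r,u,v,z):
    K=r["K"];T=np.array(r["world_to_cam"]);R=T[:3,:3];c=-R.T@T[:3,3]
    d=R.T@np.linalg.inv(K)@np.array([u,v,1.]);return c+d*(z-c[2])/d[2]
def proj(r,p):
    T=np.array(r["world_to_cam"]);q=r["K"]@(T[:3,:3]@np.array(p)+T[:3,3]);return q[:2]/q[2]
E
python3 - <<'E'
from h import *
r=vision.read_camera("top");s=vision.read_camera("scene")
print(ray(r,341,281,.058),ray(r,363,288,.095))
for a in((309,281),(373,281),(341,250)):print(ray(r,*a,.055))
print('scene hub',ray(s,372,259,.058), 'peg', ray(s,391,241,.095))
cv2.imwrite("pics/t1.png",cv2.resize(r["color"][220:340,290:450],None,fx=5,fy=5,interpolation=2)[:600])
cv2.imwrite("pics/s1.png",cv2.resize(s["color"][210:310,310:450],None,fx=5,fy=5,interpolation=2))
E
```

```text
[ 0.5190955  -0.01842689  0.058     ] [ 0.49690467 -0.07038315  0.095     ]
[0.52111028 0.06284197 0.055     ]
[ 0.51771693 -0.0997697   0.055     ]
[ 0.59939362 -0.02079953  0.055     ]
scene hub [ 0.52126986 -0.02093862  0.058     ] peg [ 0.50604274 -0.0734126   0.095     ]
```

View pics/t1.png

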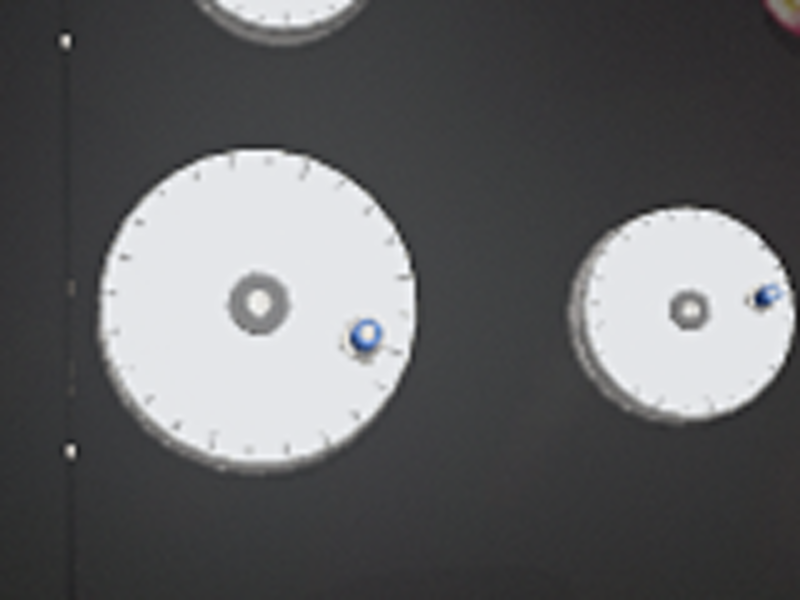

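View pics/s1.png

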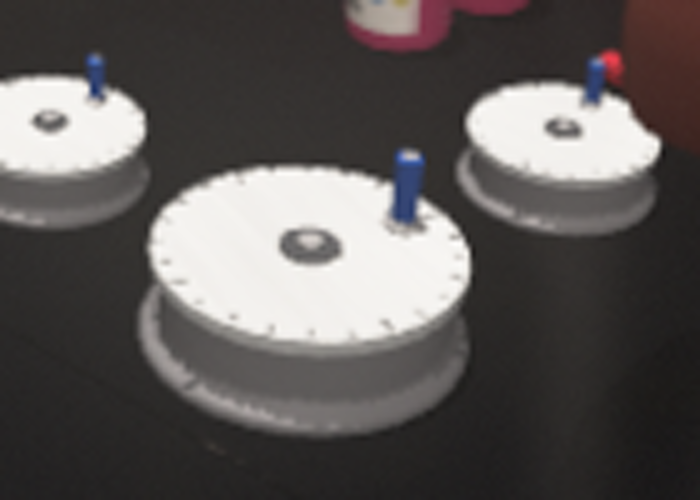

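```bash
cat >> h.py <<'E'
from scipy.spatial.transform import Rotation as Ro
def Rdown(yaw):
    a=np.radians(yaw);x=[np.cos(a),np.sin(a),0];z=[0,0,-1];return np.column_stack([x,np.cross(z,x),z])
def row(pos,yaw,g,s=None):
    s=s or ctrl.get_state();R=s["eef_rot"]
    w=Ro.from_matrix(R.T@Rdown(yaw)).as_rotvec();d=R.T@(np.array(pos)-s["tool_pos"])
    return "%.3f %.3f %.3f %.4f %.4f %.4f %.2f"%(*w,*d,g)
C=np.array([.520,-.0195])
def arc(phis,z=.063,g=-.45,rad=.055,off=180,k=1.):
    s=ctrl.get_state()
    return "; ".join(row([C[0]+rad*np.cos(np.radians(p)),C[1]+rad*np.sin(np.radians(p)),z],p+off,g,s) for p in phis)
def st():
    s=ctrl.get_state();d=s["tool_pos"][:2]-C;p=np.degrees(np.arctan2(d[1],d[0]));f=s["wrist_force"]
    t=np.array([-np.sin(np.radians(p)),np.cos(np.radians(p))])
    print("t%.2f pos %s phi %.1f r %.4f Ft %.2f Fr %.2f Fz %.2f w %.4f q6 %.1f yaw %.1f"%(s["t"],s["tool_pos"].round(4),p,np.hypot(*d),f[:2]@t,f[:2]@d/np.hypot(*d),f[2],s["width"],s["qpos"][5],np.degrees(np.arctan2(s["eef_rot"][1,0],s["eef_rot"][0,0]))))
E
python3 - <<'E'
from h import *
r=vision.read_camera("top");s=vision.read_camera("scene")
P=[np.array(x["K"])@np.array(x["world_to_cam"])[:3] for x in(r,s)]
for a,b in(((341.6,280.6),(372.,258.8)),((363.4,286.3),(391.8,241.2))):
    X=cv2.triangulatePoints(P[0],P[1],np.array(a).reshape(2,1),np.array(b).reshape(2,1));print((X[:3]/X[3]).ravel())
print(ray(r,341.6,280.6,.058),ray(r,363.4,286.3,.095),ray(s,372,258.8,.058),ray(s,391.8,241.2,.095))
# edge fit disc in top
g=(r["color"][220:340,290:390].min(2)>170).astype(np.uint8)
c=max(cv2.findContours(g,0,1)[0],key=cv2.contourArea)[:,0]+[290,220]
W=np.array([ray(r,u,v,.055)[:2] for u,v in c]);A=np.c_[2*W,np.ones(len(W))];q=np.linalg.lstsq(A,(W**2).sum(1),rcond=None)[0];print("fit",q[:2],np.sqrt(q[2]+q[:2]@q[:2]))
st();print(row([.502,-.072,.20],71,-.3))
E
```

```text
[ 0.52012283 -0.01977426  0.05959488]
[ 0.50129467 -0.07102427  0.09731422]
[ 0.52008037 -0.01997644  0.058     ] [ 0.50104303 -0.0715159   0.095     ] [ 0.52185279 -0.0216568   0.058     ] [ 0.50403942 -0.07406402  0.095     ]
fit [ 0.52095633 -0.01896015] 0.07846350716425937
t0.30 pos [ 0.1472 -0.5816  0.2311] phi -123.6 r 0.6745 Ft -0.07 Fr 0.31 Fz -0.28 w 0.0854 q6 77.5 yaw 14.2
-0.000 -0.000 -0.991 0.4690 -0.4070 0.0313 -0.30
```

servo_tool(plan="0 0 -0.12 0.032 -0.028 0.01 -0.3; 0 0 -0.99 0.469 -0.407 0.031 -0.3; 0 0 -0.99 0.469 -0.407 0.031 -0.3; 0 0 -0.99 0.469 -0.407 0.031 -0.3; 0 0 -0.99 0.469 -0.407 0.031 -0.3; 0 0 -0.99 0.469 -0.407 0.031 -0.3; 0 0 -0.99 0.469 -0.407 0.031 -0.3; 0 0 -0.99 0.469 -0.407 0.031 -0.3", force=20)

```text
t: 0.97
tool_pos: [0.3374, -0.3074, 0.2109]
eef_rot: [[0.321, 0.947, 0.0], [0.947, -0.321, -0.0], [-0.0, 0.0, -1.0]]
wrist_force: [0.5, -0.3, 0.2]
width: 0.0298
```

```bash
sed -i 's/C=np.array.*/C=np.array([.5205,-.0195])/' h.py; python3 -c "
from h import *
st();print(row([.502,-.0715,.16],70,-.3))"
```

```text
t0.97 pos [ 0.3374 -0.3074  0.2109] phi -122.4 r 0.3412 Ft 0.55 Fr 0.02 Fz 0.18 w 0.0298 q6 49.9 yaw 71.3
0.000 0.000 0.022 0.2763 0.0800 0.0510 -0.30
```

servo_tool(plan="0 0 0.02 0.276 0.08 0.05 -0.3; 0 0 0.02 0.276 0.08 0.05 -0.3; 0 0 0.02 0.276 0.08 0.05 -0.3; 0 0 0.02 0.276 0.08 0.05 -0.3; 0 0 0.02 0.276 0.08 0.05 -0.3; 0 0 0.02 0.276 0.08 0.05 -0.3; 0 0 0.02 0.276 0.08 0.05 -0.3; 0 0 0.02 0.276 0.08 0.05 -0.3")

```text
t: 1.63
tool_pos: [0.5036, -0.0662, 0.1594]
eef_rot: [[0.335, 0.942, -0.0], [0.942, -0.335, 0.002], [0.002, -0.001, -1.0]]
wrist_force: [-0.1, 0.2, -0.4]
width: 0.0305
```

Run:
```python
from h import *
st();print(row([.502,-.0715,.11],70.5,-.3));print(row([.502,-.0715,.063],70.5,-.3))
for n in("scene","top"):
    r=vision.read_camera(n);u,v=map(int,proj(r,[.502,-.0715,.1]))
    cv2.imwrite(f"pics/{n}2.png",cv2.resize(r["color"][v-60:v+60,u-75:u+75],None,fx=5,fy=5,interpolation=2))
```

```text
t1.63 pos [ 0.5036 -0.0662  0.1594] phi -109.9 r 0.0497 Ft -0.19 Fr -0.10 Fz -0.36 w 0.0305 q6 87.2 yaw 70.4
-0.001 -0.002 -0.001 -0.0056 0.0003 0.0494 -0.30
-0.001 -0.002 -0.001 -0.0057 0.0004 0.0964 -0.30
```

View pics/scene2.png

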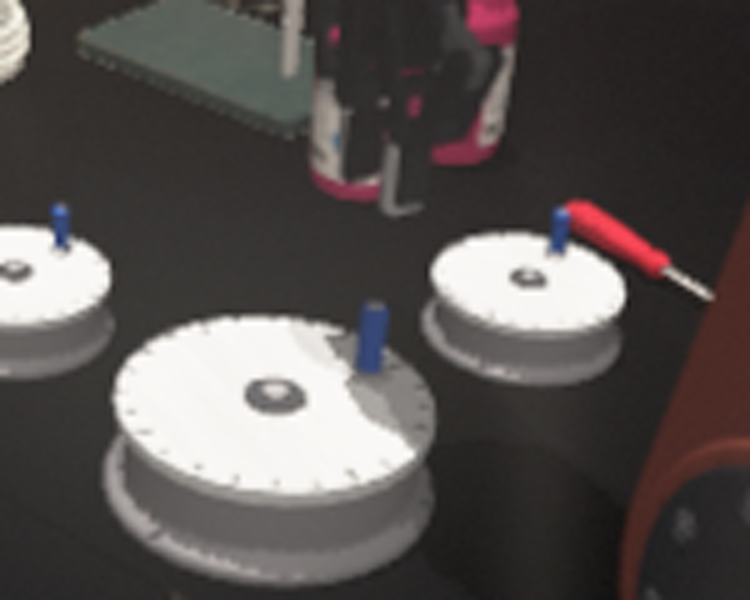

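The scene crop shows the finger tips (about 400,205) above the peg's top (375,305), with nothing else nearby. I'll descend with a 30 mm gap.

servo_tool(plan="0 0 0 -0.0055 0.0003 0.02 -0.3; 0 0 0 -0.0055 0.0003 0.045 -0.3; 0 0 0 -0.0055 0.0003 0.055 -0.3; 0 0 0 -0.0055 0.0003 0.065 -0.3; 0 0 0 -0.0055 0.0003 0.075 -0.3; 0 0 0 -0.0055 0.0003 0.085 -0.3; 0 0 0 -0.0055 0.0003 0.094 -0.3; 0 0 0 -0.0055 0.0003 0.096 -0.3")

```text
t: 2.4
tool_pos: [0.4998, -0.0754, 0.063]
eef_rot: [[0.337, 0.941, -0.002], [0.941, -0.337, 0.001], [-0.0, -0.002, -1.0]]
wrist_force: [-0.3, -0.6, -0.2]
width: 0.0299
```

Run:
```python
from h import *
st()
for n in("scene","top"):
    r=vision.read_camera(n);u,v=map(int,proj(r,[.502,-.0715,.1]))
    cv2.imwrite(f"pics/{n}3.png",cv2.resize(r["color"][v-60:v+60,u-75:u+75],None,fx=5,fy=5,interpolation=2))
print(arc([-109.5]))
```

```text
t2.40 pos [ 0.4998 -0.0754  0.063 ] phi -110.3 r 0.0596 Ft -0.08 Fr 0.70 Fz -0.16 w 0.0299 q6 86.3 yaw 70.3
-0.001 0.000 -0.003 0.0045 0.0005 0.0011 -0.45
```

View pics/scene3.png

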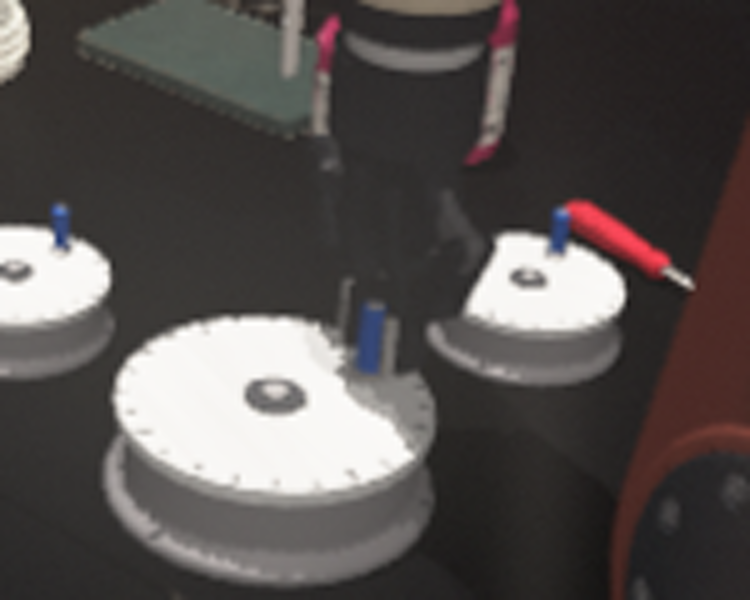

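The scene crop shows the peg (370,340) between the two pads (347 and 390). Next I'll close to about 20 mm and start anticlockwise.

servo_tool(plan="0 0 0 0.004 0.0005 0.001 -0.53; 0 0 -0.04 0.0045 0.0025 0.001 -0.53; 0 0 -0.08 0.0045 0.005 0.001 -0.53; 0 0 -0.13 0.005 0.0075 0.001 -0.53; 0 0 -0.18 0.0055 0.01 0.001 -0.53; 0 0 -0.23 0.006 0.013 0.001 -0.53; 0 0 -0.28 0.0065 0.0155 0.001 -0.53; 0 0 -0.33 0.0075 0.0180 0.001 -0.53")

```text
t: 3.17
tool_pos: [0.5201, -0.0743, 0.0637]
eef_rot: [[0.011, 1.0, -0.001], [1.0, -0.011, 0.0], [0.0, -0.001, -1.0]]
wrist_force: [-0.9, -0.2, 0.6]
width: 0.0198
```

Run:
```python
from h import *
st()
```

```text
t3.17 pos [ 0.5201 -0.0743  0.0637] phi -90.4 r 0.0548 Ft -0.90 Fr 0.19 Fz 0.63 w 0.0198 q6 68.2 yaw 89.4
```

servo_tool(plan="0 0 -0.026 0 0.0015 0 -0.53; 0 0 -0.052 0.0001 0.003 0 -0.53; 0 0 -0.079 0.0002 0.0045 0 -0.53; 0 0 -0.105 0.0003 0.006 0 -0.53; 0 0 -0.131 0.0005 0.0072 0 -0.53; 0 0 -0.157 0.0007 0.0086 0 -0.53; 0 0 -0.183 0.0009 0.01 0 -0.53; 0 0 -0.209 0.0012 0.0114 0 -0.53")

```text
t: 3.83
tool_pos: [0.5317, -0.0732, 0.0638]
eef_rot: [[-0.199, 0.98, -0.001], [0.98, 0.199, 0.0], [0.0, -0.001, -1.0]]
wrist_force: [-0.6, -0.7, 0.8]
width: 0.0199
```

Run:
```python
from h import *
st()
```

```text
t3.83 pos [ 0.5317 -0.0732  0.0638] phi -78.2 r 0.0549 Ft -0.74 Fr 0.61 Fz 0.79 w 0.0199 q6 56.7 yaw 101.5
```

servo_tool(plan="0 0 -0.026 0 0.0015 0 -0.53; 0 0 -0.052 0.0001 0.003 0 -0.53; 0 0 -0.079 0.0002 0.0045 0 -0.53; 0 0 -0.105 0.0003 0.006 0 -0.53; 0 0 -0.131 0.0005 0.0072 0 -0.53; 0 0 -0.157 0.0007 0.0086 0 -0.53; 0 0 -0.183 0.0009 0.01 0 -0.53; 0 0 -0.209 0.0012 0.0114 0 -0.53")

```text
t: 4.5
tool_pos: [0.5427, -0.0697, 0.0637]
eef_rot: [[-0.4, 0.916, -0.001], [0.916, 0.4, 0.0], [0.0, -0.001, -1.0]]
wrist_force: [-1.0, -0.4, 0.6]
width: 0.02
```

servo_tool(plan="0 0 -0.026 0 0.0015 0 -0.53; 0 0 -0.052 0.0001 0.003 0 -0.53; 0 0 -0.079 0.0002 0.0045 0 -0.53; 0 0 -0.105 0.0003 0.006 0 -0.53; 0 0 -0.131 0.0005 0.0072 0 -0.53; 0 0 -0.157 0.0007 0.0086 0 -0.53; 0 0 -0.183 0.0009 0.01 0 -0.53; 0 0 -0.209 0.0012 0.0114 0 -0.53")

```text
t: 5.17
tool_pos: [0.5528, -0.064, 0.0637]
eef_rot: [[-0.584, 0.812, -0.001], [0.812, 0.584, 0.0], [0.001, -0.001, -1.0]]
wrist_force: [-0.6, -1.1, -0.0]
width: 0.0204
```

servo_tool(plan="0 0 -0.026 0 0.0015 0 -0.53; 0 0 -0.052 0.0001 0.003 0 -0.53; 0 0 -0.079 0.0002 0.0045 0 -0.53; 0 0 -0.105 0.0003 0.006 0 -0.53; 0 0 -0.131 0.0005 0.0072 0 -0.53; 0 0 -0.157 0.0007 0.0086 0 -0.53; 0 0 -0.183 0.0009 0.01 0 -0.53; 0 0 -0.209 0.0012 0.0114 0 -0.53")

```text
t: 5.83
tool_pos: [0.5615, -0.0563, 0.0637]
eef_rot: [[-0.741, 0.671, -0.001], [0.671, 0.741, -0.0], [0.001, -0.001, -1.0]]
wrist_force: [-1.1, -1.1, 0.4]
width: 0.0198
```

Run:
```python
from h import *
st()
```

```text
t5.83 pos [ 0.5615 -0.0563  0.0637] phi -41.9 r 0.0551 Ft -1.59 Fr -0.11 Fz 0.37 w 0.0198 q6 23.2 yaw 137.8
```

servo_tool(plan="0 0 -0.026 0 0.0015 0 -0.53; 0 0 -0.052 0.0001 0.003 0 -0.53; 0 0 -0.079 0.0002 0.0045 0 -0.53; 0 0 -0.105 0.0003 0.006 0 -0.53; 0 0 -0.131 0.0005 0.0072 0 -0.53; 0 0 -0.157 0.0007 0.0086 0 -0.53; 0 0 -0.183 0.0009 0.01 0 -0.53; 0 0 -0.209 0.0012 0.0114 0 -0.53")

```text
t: 6.5
tool_pos: [0.5683, -0.0469, 0.0637]
eef_rot: [[-0.866, 0.5, -0.001], [0.5, 0.866, -0.0], [0.001, -0.0, -1.0]]
wrist_force: [-1.2, -0.8, 0.3]
width: 0.0199
```

servo_tool(plan="0 0 -0.026 0 0.0015 0 -0.53; 0 0 -0.052 0.0001 0.003 0 -0.53; 0 0 -0.079 0.0002 0.0045 0 -0.53; 0 0 -0.105 0.0003 0.006 0 -0.53; 0 0 -0.131 0.0005 0.0072 0 -0.53; 0 0 -0.157 0.0007 0.0086 0 -0.53; 0 0 -0.183 0.0009 0.01 0 -0.53; 0 0 -0.209 0.0012 0.0114 0 -0.53")

```text
t: 7.17
tool_pos: [0.5731, -0.0363, 0.0637]
eef_rot: [[-0.952, 0.307, -0.001], [0.307, 0.952, -0.0], [0.001, -0.0, -1.0]]
wrist_force: [-0.3, -1.5, 0.5]
width: 0.0202
```

servo_tool(plan="0 0 -0.026 0 0.0015 0 -0.53; 0 0 -0.052 0.0001 0.003 0 -0.53; 0 0 -0.079 0.0002 0.0045 0 -0.53; 0 0 -0.105 0.0003 0.006 0 -0.53; 0 0 -0.131 0.0005 0.0072 0 -0.53; 0 0 -0.157 0.0007 0.0086 0 -0.53; 0 0 -0.183 0.0009 0.01 0 -0.53; 0 0 -0.209 0.0012 0.0114 0 -0.53")

```text
t: 7.83
tool_pos: [0.5755, -0.025, 0.0638]
eef_rot: [[-0.995, 0.101, -0.001], [0.101, 0.995, -0.0], [0.001, -0.0, -1.0]]
wrist_force: [-0.4, -1.0, 0.5]
width: 0.0201
```

Run:
```python
from h import *
st()
```

```text
t7.83 pos [ 0.5755 -0.025   0.0638] phi -5.7 r 0.0553 Ft -1.01 Fr -0.31 Fz 0.45 w 0.0201 q6 -9.7 yaw 174.2
```

servo_tool(plan="0 0 -0.026 0 0.0015 0 -0.53; 0 0 -0.052 0.0001 0.003 0 -0.53; 0 0 -0.079 0.0002 0.0045 0 -0.53; 0 0 -0.105 0.0003 0.006 0 -0.53; 0 0 -0.131 0.0005 0.0072 0 -0.53; 0 0 -0.157 0.0007 0.0086 0 -0.53; 0 0 -0.183 0.0009 0.01 0 -0.53; 0 0 -0.209 0.0012 0.0114 0 -0.53")

```text
t: 8.5
tool_pos: [0.5754, -0.0134, 0.0637]
eef_rot: [[-0.994, -0.11, -0.001], [-0.11, 0.994, -0.0], [0.001, -0.0, -1.0]]
wrist_force: [-0.0, -0.8, 0.3]
width: 0.0202
```

servo_tool(plan="0 0 -0.026 0 0.0015 0 -0.53; 0 0 -0.052 0.0001 0.003 0 -0.53; 0 0 -0.079 0.0002 0.0045 0 -0.53; 0 0 -0.105 0.0003 0.006 0 -0.53; 0 0 -0.131 0.0005 0.0072 0 -0.53; 0 0 -0.157 0.0007 0.0086 0 -0.53; 0 0 -0.183 0.0009 0.01 0 -0.53; 0 0 -0.209 0.0012 0.0114 0 -0.53")

```text
t: 9.17
tool_pos: [0.573, -0.0021, 0.0638]
eef_rot: [[-0.949, -0.317, -0.001], [-0.317, 0.949, -0.0], [0.001, 0.0, -1.0]]
wrist_force: [0.2, -0.6, 1.0]
width: 0.0201
```

servo_tool(plan="0 0 -0.026 0 0.0015 0 -0.53; 0 0 -0.052 0.0001 0.003 0 -0.53; 0 0 -0.079 0.0002 0.0045 0 -0.53; 0 0 -0.105 0.0003 0.006 0 -0.53; 0 0 -0.131 0.0005 0.0072 0 -0.53; 0 0 -0.157 0.0007 0.0086 0 -0.53; 0 0 -0.183 0.0009 0.01 0 -0.53; 0 0 -0.209 0.0012 0.0114 0 -0.53")

```text
t: 9.83
tool_pos: [0.5681, 0.0084, 0.0637]
eef_rot: [[-0.861, -0.509, -0.001], [-0.509, 0.861, -0.0], [0.001, 0.0, -1.0]]
wrist_force: [0.4, -1.0, 0.1]
width: 0.0205
```

Run:
```python
from h import *
st()
```

```text
t9.83 pos [0.5681 0.0084 0.0637] phi 30.4 r 0.0552 Ft -1.07 Fr -0.18 Fz 0.13 w 0.0205 q6 -42.9 yaw -149.4
```

servo_tool(plan="0 0 -0.026 0 0.0015 0 -0.53; 0 0 -0.052 0.0001 0.003 0 -0.53; 0 0 -0.079 0.0002 0.0045 0 -0.53; 0 0 -0.105 0.0003 0.006 0 -0.53; 0 0 -0.131 0.0005 0.0072 0 -0.53; 0 0 -0.157 0.0007 0.0086 0 -0.53; 0 0 -0.183 0.0009 0.01 0 -0.53; 0 0 -0.209 0.0012 0.0114 0 -0.53")

```text
t: 10.5
tool_pos: [0.5613, 0.0177, 0.0638]
eef_rot: [[-0.735, -0.678, -0.001], [-0.678, 0.735, -0.0], [0.0, 0.0, -1.0]]
wrist_force: [0.6, -1.0, -0.2]
width: 0.0202
```

servo_tool(plan="0 0 -0.026 0 0.0015 0 -0.53; 0 0 -0.052 0.0001 0.003 0 -0.53; 0 0 -0.079 0.0002 0.0045 0 -0.53; 0 0 -0.105 0.0003 0.006 0 -0.53; 0 0 -0.131 0.0005 0.0072 0 -0.53; 0 0 -0.157 0.0007 0.0086 0 -0.53; 0 0 -0.183 0.0009 0.01 0 -0.53; 0 0 -0.209 0.0012 0.0114 0 -0.53")

```text
t: 11.17
tool_pos: [0.5526, 0.0254, 0.0638]
eef_rot: [[-0.576, -0.817, -0.0], [-0.817, 0.576, -0.0], [0.0, 0.0, -1.0]]
wrist_force: [1.2, -1.1, 0.3]
width: 0.0202
```

servo_tool(plan="0 0 -0.026 0 0.0015 0 -0.53; 0 0 -0.052 0.0001 0.003 0 -0.53; 0 0 -0.079 0.0002 0.0045 0 -0.53; 0 0 -0.105 0.0003 0.006 0 -0.53; 0 0 -0.131 0.0005 0.0072 0 -0.53; 0 0 -0.157 0.0007 0.0086 0 -0.53; 0 0 -0.183 0.0009 0.01 0 -0.53; 0 0 -0.209 0.0012 0.0114 0 -0.53")

```text
t: 11.83
tool_pos: [0.5425, 0.0311, 0.0638]
eef_rot: [[-0.392, -0.92, -0.0], [-0.92, 0.392, 0.0], [0.0, 0.0, -1.0]]
wrist_force: [0.7, -0.4, -0.9]
width: 0.0205
```

Run:
```python
from h import *
st()
```

```text
t11.83 pos [0.5425 0.0311 0.0638] phi 66.5 r 0.0552 Ft -0.75 Fr -0.07 Fz -0.90 w 0.0205 q6 -77.5 yaw -113.1
```

servo_tool(plan="0 0 -0.026 0 0.0015 0 -0.53; 0 0 -0.052 0.0001 0.003 0 -0.53; 0 0 -0.079 0.0002 0.0045 0 -0.53; 0 0 -0.105 0.0003 0.006 0 -0.53; 0 0 -0.131 0.0005 0.0072 0 -0.53; 0 0 -0.157 0.0007 0.0086 0 -0.53; 0 0 -0.183 0.0009 0.01 0 -0.53; 0 0 -0.209 0.0012 0.0114 0 -0.53")

```text
t: 12.5
tool_pos: [0.5314, 0.0346, 0.0638]
eef_rot: [[-0.19, -0.982, -0.0], [-0.982, 0.19, 0.0], [-0.0, 0.0, -1.0]]
wrist_force: [0.6, 0.3, -0.1]
width: 0.0202
```

servo_tool(plan="0 0 -0.026 0 0.0015 0 -0.53; 0 0 -0.052 0.0001 0.003 0 -0.53; 0 0 -0.079 0.0002 0.0045 0 -0.53; 0 0 -0.105 0.0003 0.006 0 -0.53; 0 0 -0.131 0.0005 0.0072 0 -0.53; 0 0 -0.157 0.0007 0.0086 0 -0.53; 0 0 -0.183 0.0009 0.01 0 -0.53; 0 0 -0.209 0.0012 0.0114 0 -0.53")

```text
t: 13.17
tool_pos: [0.5199, 0.0358, 0.0638]
eef_rot: [[0.021, -1.0, -0.0], [-1.0, -0.021, 0.001], [-0.001, 0.0, -1.0]]
wrist_force: [0.5, 0.0, 0.0]
width: 0.02
```

servo_tool(plan="0 0 -0.026 0 0.0015 0 -0.53; 0 0 -0.052 0.0001 0.003 0 -0.53; 0 0 -0.079 0.0002 0.0045 0 -0.53; 0 0 -0.105 0.0003 0.006 0 -0.53; 0 0 -0.131 0.0005 0.0072 0 -0.53; 0 0 -0.157 0.0007 0.0086 0 -0.53; 0 0 -0.183 0.0009 0.01 0 -0.53; 0 0 -0.209 0.0012 0.0114 0 -0.53")

```text
t: 13.83
tool_pos: [0.5084, 0.0345, 0.0638]
eef_rot: [[0.231, -0.973, -0.0], [-0.973, -0.231, 0.001], [-0.001, -0.0, -1.0]]
wrist_force: [1.1, 0.6, -1.8]
width: 0.02
```

Run:
```python
from h import *
st()
r=vision.read_camera("top");cv2.imwrite("pics/t5.png",cv2.resize(r["color"][220:340,270:430],None,fx=5,fy=5,interpolation=2))
r=vision.read_camera("scene");cv2.imwrite("pics/s5.png",cv2.resize(r["color"][200:310,310:450],None,fx=5,fy=5,interpolation=2))
```

```text
t13.83 pos [0.5084 0.0345 0.0638] phi 102.6 r 0.0554 Ft -1.22 Fr 0.29 Fz -1.77 w 0.0200 q6 -114.2 yaw -76.7
```

View pics/s5.png

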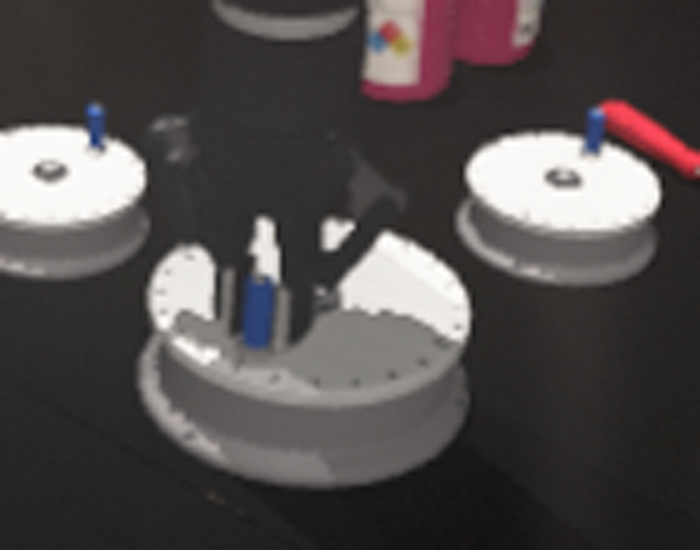

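The peg (258,310) is still between the pads and the drag is still about 1 N, so I'll carry on.

servo_tool(plan="0 0 -0.026 0 0.0015 0 -0.53; 0 0 -0.052 0.0001 0.003 0 -0.53; 0 0 -0.079 0.0002 0.0045 0 -0.53; 0 0 -0.105 0.0003 0.006 0 -0.53; 0 0 -0.131 0.0005 0.0072 0 -0.53; 0 0 -0.157 0.0007 0.0086 0 -0.53; 0 0 -0.183 0.0009 0.01 0 -0.53; 0 0 -0.209 0.0012 0.0114 0 -0.53")

```text
t: 14.6
tool_pos: [0.4975, 0.0308, 0.0638]
eef_rot: [[0.427, -0.904, -0.0], [-0.904, -0.427, 0.001], [-0.001, -0.0, -1.0]]
wrist_force: [1.2, 0.5, -0.1]
width: 0.02
```

servo_tool(plan="0 0 -0.026 0 0.0015 0 -0.53; 0 0 -0.052 0.0001 0.003 0 -0.53; 0 0 -0.079 0.0002 0.0045 0 -0.53; 0 0 -0.105 0.0003 0.006 0 -0.53; 0 0 -0.131 0.0005 0.0072 0 -0.53; 0 0 -0.157 0.0007 0.0086 0 -0.53; 0 0 -0.183 0.0009 0.01 0 -0.53; 0 0 -0.209 0.0012 0.0114 0 -0.53")

```text
t: 15.27
tool_pos: [0.4876, 0.0251, 0.0638]
eef_rot: [[0.607, -0.795, -0.0], [-0.795, -0.607, 0.001], [-0.001, -0.001, -1.0]]
wrist_force: [0.5, 1.6, -0.7]
width: 0.0199
```

servo_tool(plan="0 0 -0.026 0 0.0015 0 -0.53; 0 0 -0.052 0.0001 0.003 0 -0.53; 0 0 -0.079 0.0002 0.0045 0 -0.53; 0 0 -0.105 0.0003 0.006 0 -0.53; 0 0 -0.131 0.0005 0.0072 0 -0.53; 0 0 -0.157 0.0007 0.0086 0 -0.53; 0 0 -0.183 0.0009 0.01 0 -0.53; 0 0 -0.209 0.0012 0.0114 0 -0.53")

```text
t: 15.93
tool_pos: [0.4792, 0.0174, 0.0638]
eef_rot: [[0.759, -0.651, -0.0], [-0.651, -0.759, 0.002], [-0.001, -0.001, -1.0]]
wrist_force: [0.8, 0.9, -0.0]
width: 0.0203
```

Run:
```python
from h import *
st()
```

```text
t15.93 pos [0.4792 0.0174 0.0638] phi 138.2 r 0.0553 Ft -1.17 Fr -0.01 Fz -0.01 w 0.0203 q6 -153.1 yaw -40.6
```

servo_tool(plan="0 0 -0.013 0 0.0015 0 -0.53; 0 0 -0.026 0.0001 0.003 0 -0.53; 0 0 -0.04 0.0002 0.0045 0 -0.53; 0 0 -0.053 0.0003 0.006 0 -0.53; 0 0 -0.066 0.0005 0.0072 0 -0.53; 0 0 -0.08 0.0007 0.0086 0 -0.53; 0 0 -0.092 0.0009 0.01 0 -0.53; 0 0 -0.105 0.0012 0.0114 0 -0.53")

```text
t: 16.6
tool_pos: [0.4726, 0.0079, 0.0637]
eef_rot: [[0.824, -0.567, -0.0], [-0.567, -0.824, 0.002], [-0.001, -0.001, -1.0]]
wrist_force: [0.9, 1.4, 0.4]
width: 0.0197
```

```bash
cat >> h.py <<'E'
def seg(d=12,yr=.5,n=8,g=-.53,tot=None,z=.0638):
    s=ctrl.get_state();q=s["tool_pos"][:2]-C;p=np.degrees(np.arctan2(q[1],q[0]));y=np.degrees(np.arctan2(s["eef_rot"][1,0],s["eef_rot"][0,0]))
    for i in range(1,n+1):
        a=np.radians(p+d*i/n);print(row([C[0]+.055*np.cos(a),C[1]+.055*np.sin(a),z],y+yr*d*i/n,g,s),end="; ")
    print()
E
python3 - <<'E'
from h import *
st();seg()
E
```

```text
t16.60 pos [0.4726 0.0079 0.0637] phi 150.2 r 0.0552 Ft -1.71 Fr -0.09 Fz 0.42 w 0.0197 q6 -160.5 yaw -34.5
-0.002 0.001 -0.013 0.0003 0.0014 -0.0001 -0.53; -0.002 0.001 -0.026 0.0005 0.0028 -0.0001 -0.53; -0.002 0.001 -0.039 0.0007 0.0043 -0.0001 -0.53; -0.002 0.001 -0.052 0.0009 0.0057 -0.0001 -0.53; -0.002 0.001 -0.065 0.0012 0.0071 -0.0001 -0.53; -0.002 0.001 -0.079 0.0015 0.0085 -0.0001 -0.53; -0.002 0.001 -0.092 0.0019 0.0099 -0.0001 -0.53; -0.002 0.001 -0.105 0.0023 0.0113 -0.0001 -0.53;
```

servo_tool(plan="0 0 -0.013 0.0003 0.0014 0 -0.53; 0 0 -0.026 0.0005 0.0028 0 -0.53; 0 0 -0.039 0.0007 0.0043 0 -0.53; 0 0 -0.052 0.0009 0.0057 0 -0.53; 0 0 -0.065 0.0012 0.0071 0 -0.53; 0 0 -0.079 0.0015 0.0085 0 -0.53; 0 0 -0.092 0.0019 0.0099 0 -0.53; 0 0 -0.105 0.0023 0.0113 0 -0.53")

```text
t: 17.27
tool_pos: [0.4682, -0.0027, 0.0638]
eef_rot: [[0.879, -0.476, 0.0], [-0.476, -0.879, 0.002], [-0.001, -0.002, -1.0]]
wrist_force: [1.1, 2.7, 0.0]
width: 0.02
```

Run:
```python
from h import *
st();seg()
```

```text
t17.27 pos [ 0.4682 -0.0027  0.0638] phi 162.2 r 0.0549 Ft -2.90 Fr -0.23 Fz 0.03 w 0.0200 q6 -168.1 yaw -28.4
-0.002 0.001 -0.013 0.0002 0.0014 -0.0000 -0.53; -0.002 0.001 -0.026 0.0006 0.0028 -0.0000 -0.53; -0.002 0.001 -0.039 0.0009 0.0042 -0.0000 -0.53; -0.002 0.001 -0.052 0.0013 0.0056 -0.0000 -0.53; -0.002 0.001 -0.065 0.0017 0.0070 -0.0000 -0.53; -0.002 0.001 -0.079 0.0022 0.0083 -0.0000 -0.53; -0.002 0.001 -0.092 0.0027 0.0097 -0.0000 -0.53; -0.002 0.001 -0.105 0.0032 0.0110 -0.0000 -0.53;
```

The drag has risen to 2.9 N, so I'm slowing to 6° steps.

servo_tool(plan="0 0 -0.013 0.0002 0.0014 0 -0.53; 0 0 -0.026 0.0006 0.0028 0 -0.53; 0 0 -0.039 0.0009 0.0042 0 -0.53; 0 0 -0.052 0.0013 0.0056 0 -0.53")

```text
t: 17.6
tool_pos: [0.4672, -0.007, 0.0638]
eef_rot: [[0.904, -0.428, 0.002], [-0.428, -0.904, 0.006], [-0.001, -0.006, -1.0]]
wrist_force: [5.7, 11.9, -0.7]
width: 0.0199
```

Run:
```python
from h import *
st();seg(6,.5,4)
```

```text
t17.60 pos [ 0.4672 -0.007   0.0638] phi 166.8 r 0.0547 Ft -12.87 Fr -2.81 Fz -0.72 w 0.0199 q6 -171.9 yaw -25.3
-0.006 0.001 -0.013 0.0000 0.0015 0.0000 -0.53; -0.006 0.001 -0.026 0.0004 0.0029 0.0000 -0.53; -0.006 0.001 -0.039 0.0008 0.0042 0.0000 -0.53; -0.006 0.001 -0.052 0.0012 0.0056 -0.0000 -0.53;
```

servo_tool(plan="0 0 -0.01 0.0001 0.0012 0 -0.53; 0 0 -0.02 0.0003 0.0024 0 -0.53; 0 0 -0.03 0.0005 0.0034 0 -0.53")

```text
t: 17.85
tool_pos: [0.4668, -0.0085, 0.0638]
eef_rot: [[0.917, -0.398, 0.004], [-0.398, -0.917, 0.01], [-0.001, -0.011, -1.0]]
wrist_force: [6.5, 15.4, -0.9]
width: 0.0203
```

Run:
```python
from h import *
st();seg(6,.5,4)
```

```text
t17.85 pos [ 0.4668 -0.0085  0.0638] phi 168.4 r 0.0548 Ft -16.38 Fr -3.27 Fz -0.86 w 0.0203 q6 -174.1 yaw -23.5
-0.011 0.001 -0.013 0.0001 0.0015 -0.0000 -0.53; -0.011 0.000 -0.026 0.0004 0.0028 -0.0000 -0.53; -0.011 0.000 -0.039 0.0008 0.0042 -0.0000 -0.53; -0.011 0.000 -0.052 0.0013 0.0056 -0.0000 -0.53;
```

servo_tool(plan="0 0 0 0.0001 0.0015 0 -0.53; 0 0 -0.01 0.0004 0.0026 0 -0.53; 0 0 -0.02 0.0007 0.0036 0 -0.53; 0 0 -0.02 0.0009 0.0044 0 -0.53")

```text
t: 18.18
tool_pos: [0.4663, -0.0112, 0.0637]
eef_rot: [[0.926, -0.377, 0.005], [-0.377, -0.926, 0.014], [-0.001, -0.015, -1.0]]
wrist_force: [3.5, 10.0, -1.1]
width: 0.0201
```

Run:
```python
from h import *
st();seg(6,.3,4)
```

```text
t18.18 pos [ 0.4663 -0.0112  0.0637] phi 171.3 r 0.0548 Ft -10.40 Fr -1.93 Fz -1.06 w 0.0201 q6 -175.9 yaw -22.2
-0.015 0.001 -0.008 0.0002 0.0014 -0.0001 -0.53; -0.015 0.001 -0.016 0.0005 0.0028 -0.0001 -0.53; -0.015 0.000 -0.024 0.0010 0.0042 -0.0002 -0.53; -0.015 0.000 -0.031 0.0014 0.0056 -0.0002 -0.53;
```

servo_tool(plan="0 0 0 0.0001 0.0008 0 -0.53; 0 0 0 0.0003 0.0016 0 -0.53; 0 0 0 0.0004 0.002 0 -0.53")

```text
t: 18.43
tool_pos: [0.466, -0.0131, 0.0637]
eef_rot: [[0.926, -0.377, 0.005], [-0.377, -0.926, 0.014], [-0.001, -0.015, -1.0]]
wrist_force: [1.9, 4.2, -1.0]
width: 0.0202
```

Run:
```python
from h import *
st()
```

```text
t18.43 pos [ 0.466  -0.0131  0.0637] phi 173.3 r 0.0549 Ft -4.40 Fr -1.44 Fz -1.03 w 0.0202 q6 -176.2 yaw -22.1
```

The force dropped to 4.4 N. That could be the arm settling or the stretch ending, so I'll probe a little further while still moving.

servo_tool(plan="0 0 0 0.0002 0.0012 0 -0.53; 0 0 0 0.0003 0.002 0 -0.53")

```text
t: 18.6
tool_pos: [0.4658, -0.0143, 0.0637]
eef_rot: [[0.927, -0.376, 0.006], [-0.376, -0.926, 0.017], [-0.001, -0.018, -1.0]]
wrist_force: [3.6, 9.4, 0.3]
width: 0.0197
```

Run:
```python
from h import *
st()
```

```text
t18.60 pos [ 0.4658 -0.0143  0.0637] phi 174.6 r 0.0550 Ft -9.68 Fr -2.67 Fz 0.35 w 0.0197 q6 -176.5 yaw -22.1
```

A plateau of 9.7 N while moving means it is well inside the stretch. Now I'll ease off, open and lift.

servo_tool(plan="0 0 0 0 -0.001 0 -0.53; 0 0 0 0 -0.002 0 -0.3; 0 0 0 0 -0.002 0 -0.2; 0 0 0 0 -0.002 0 -0.2; 0 0 0 0 -0.002 0 -0.2; 0 0 0 0 -0.002 -0.01 -0.2; 0 0 0 0 -0.002 -0.03 -0.2; 0 0 0 0 -0.002 -0.06 -0.2")

```text
t: 19.27
tool_pos: [0.4646, -0.0131, 0.1228]
eef_rot: [[0.927, -0.376, 0.002], [-0.376, -0.926, 0.018], [-0.005, -0.017, -1.0]]
wrist_force: [0.3, 0.3, 0.0]
width: 0.0342
```

servo_tool(plan="0 0 0 0 0 -0.03 -0.2; 0 0 0 0 0 -0.06 -0.2; 0 0 0 0 0 -0.09 -0.2; 0 0 0 -0.03 0 -0.12 -0.2; 0 0 0 -0.06 0.03 -0.14 -0.2; 0 0 0 -0.06 0.05 -0.14 -0.2; 0 0 0 -0.06 0.05 -0.14 -0.2; 0 0 0 -0.06 0.05 -0.14 -0.2")

```text
t: 19.93
tool_pos: [0.3961, -0.0256, 0.2626]
eef_rot: [[0.92, -0.391, -0.001], [-0.391, -0.92, 0.006], [-0.003, -0.005, -1.0]]
wrist_force: [0.5, 0.2, -1.0]
width: 0.0339
```

Run:
```python
from h import *
st()
r=vision.read_camera("top");cv2.imwrite("pics/t6.png",r["color"])
r=vision.read_camera("scene");cv2.imwrite("pics/s6.png",r["color"])
a=np.radians(177.5);print(proj(r,[C[0]+.055*np.cos(a),C[1]+.055*np.sin(a),.095]))
```

```text
t19.93 pos [ 0.3961 -0.0256  0.2626] phi -177.2 r 0.1245 Ft -0.18 Fr -0.50 Fz -0.98 w 0.0339 q6 -180.0 yaw -23.0
[390.35499001 255.63074787]
```

View pics/s6.png

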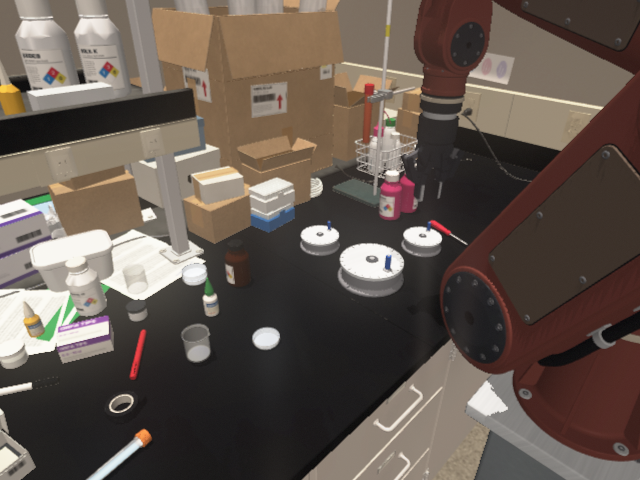

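View pics/t6.png

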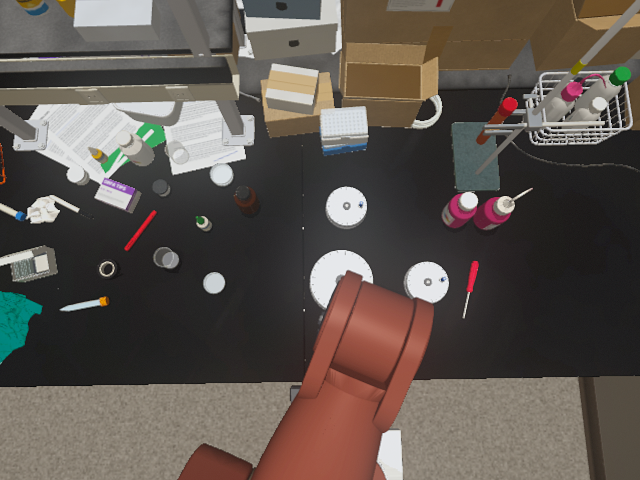

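The scene picture shows the peg top at about (389,255). That matches the 177.5° prediction of (390,256), so the disc stayed put, and the bystanders haven't moved. Joint 6 is close to its limit, so I'll turn it back.

servo_tool(plan="0 0 0.1 0 0 0 -0.2; 0 0 0.15 0 0 0 -0.2; 0 0 0.2 0 0 0 -0.2; 0 0 0.2 0 0 0 -0.2; 0 0 0.2 0 0 0 -0.2; 0 0 0.2 0 0 0 -0.2")

```text
t: 20.53
tool_pos: [0.3961, -0.0249, 0.2608]
eef_rot: [[0.826, -0.564, -0.004], [-0.564, -0.826, 0.008], [-0.008, -0.004, -1.0]]
wrist_force: [-0.1, -0.1, -0.2]
width: 0.0342
```

Run:
```python
from h import *
st();print(ctrl.get_state()["qd"].round(2))
r=vision.read_camera("scene");cv2.imwrite("pics/s7.png",cv2.resize(r["color"][200:310,310:450],None,fx=5,fy=5,interpolation=2))
print(ctrl.job_done())
```

```text
t20.53 pos [ 0.3961 -0.0249  0.2608] phi -177.5 r 0.1245 Ft 0.12 Fr 0.12 Fz -0.22 w 0.0342 q6 -168.6 yaw -34.3
[-0.18 -0.51  0.11  0.07 -0.04  0.28]
the job is handed in; nothing more can be done
None
```

View pics/s7.png

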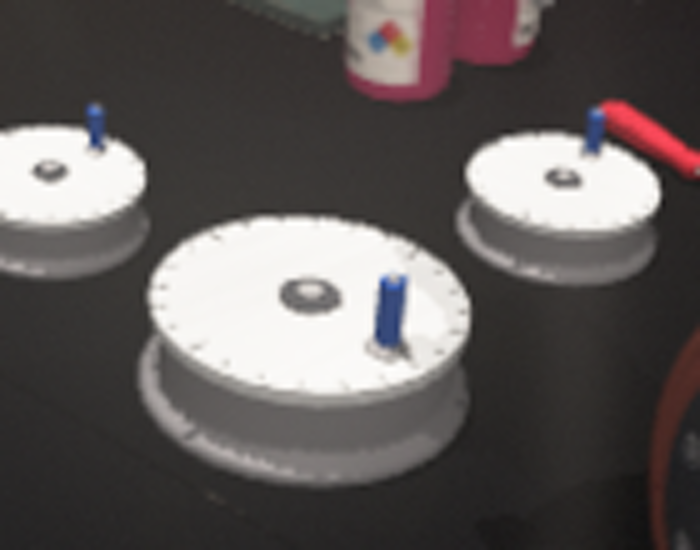

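The disc is stopped inside its tight stretch, with the gripper off it. I handed the job in at 20.5 s; no verdict comes back.

**What I did:** I straddled the blue peg on the 160 mm disc (162 mm as measured) with a 20 mm jaw gap. I then pushed it anticlockwise about 285° at roughly 18°/s. The tangential force stayed near 1 N almost all the way. It then rose through 2.9 and 12.9 N to 16.4 N, and settled to about 10 N. I stopped about 12° past where it began to stiffen, eased off, opened the fingers and lifted clear.

**Last checks:**
- **Drag:** just before release it still read 9.7 N while moving, which matches the plateau. One reading of 4.4 N shortly before disagreed; I took it as the arm settling, and the next push read 9.7 N.
- **Disc position:** after release the peg was within 1–2 pixels of the predicted place, so the disc had not sprung back.
- **Arm:** wrist force was about 0 and the tool was well clear at z = 0.26 m.
- **Bystanders:** none had visibly moved, judging by eye from the pictures.
- **Joint 6:** it read -180.0°, right at its limit, during the retreat. I turned it back to -168.6° before handing in, but I can't rule out that it touched or slightly passed the limit.

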